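Shim the wobbly bench meter

ROBOT

A 7-joint arm with a two-finger parallel gripper is mounted at the origin on a cart in front of the work surface, level with it; the furniture and walls round the work are solid. World frame = base frame: x ahead of the robot, y to its left, z up, the work surface at z = 0. Lengths are in m, angles in rad, forces in N, time in s.
With the tool pointing down it reaches from about 0.425 to 0.925 m from the base axis. Payload 6.8 kg.
Tool frame: the origin (TCP) lies on the mounting face of the last link; the fingertips stand 173 mm ahead of it and the grasp point (between the pads) lies 155 mm ahead of it; y points along the fingers, x is the direction in which the jaws open and shut, and the axes are right-handed (so a half turn about y gives the same grasp; the last joint's range is limited). The gripper opens to 85 mm and grips with 20 to 120 N. Pads are 22 mm wide; open, the fingers measure 114 mm over their backs; the gripper's body (76 mm by 85 mm) begins 54 mm behind the grasp point. The pads swing forward as they close: fully open they stand 13 mm farther back than shut.
Start: joints at [1.159, 0.477, 0.022, 1.555, -0.011, 1.109, -0.083], TCP at [0.202, -0.644, 0.405] pointing down, gripper open.
Joint ranges: [-2.96, 2.96], [-0.34, 2.1], [-1.41, 1.46], [0.24, 2.44], [-1.37, 4.51], [0.17, 1.92], [-2.96, 2.96]. Speed limits (rad/s): [2.39, 2.39, 3.14, 3.14, 3.14, 3.14, 3.14].

INTERFACE

Orientations are given as a rotation vector (axis times angle).
In Python, from bench import r gives the robot as it stands.
- The arm moves only by the tool step_arm, never from a script. Its arguments are lists of equal length, an entry for each row: "xyz": the shift along the tool's x, y, z scaled (see below), a list of three; "rotation": the turn, a rotation vector about the tool's x, y, z scaled (see below), a list of three. A call has 1 to 20 rows; each row is the pose to reach, as a shift and turn from the pose measured when the call began, along the tool's axes at that moment; what a row does not reach only later rows make up. The controller multiplies each number of a shift by 30 cm and each number of a turn by 90 degrees. A row lasts 1/8 s, in which the tool goes at most 62.5 mm and 10.7 degrees, less where a joint would pass 70% of its speed; a pose out of reach is approached as far as the arm can. A call with a number of a shift or a turn outside -1 to 1 is refused whole. A call with a gripper value outside its range is refused whole. "grip" is the closure, from 0 (fully open) to 1 (shut), set as the call begins (left out, the last holds). The fingers move at their own pace and stop on an object; "force" is the grip in N (left out, the last holds). Time passes only in rows, so rows that repeat a pose let the fingers close. It gives the time, the measured TCP pose, the force and the opening at its end, in the units of the state.
- r.get_obs(): the state, without advancing time (a new reading comes with each control period).
- r.grab_frame(name): name is "side" or "top" or "wrist"; returns a dict with "pixels" (384x512x3 uint8, red, green, blue), "fx", "fy", "cx", "cy" (pixels), "position" and "attitude" of the camera in the world; the wrist camera has in their place "mount" (4x4, takes a point from camera to tool coordinates, whose origin is the TCP and whose axes are the tool frame's). Camera axes: x right, y down, z forward; pixel columns grow to the right and rows downward; lengths in m; the calibration is good to about 2 mm. A picture is of the moment at which its call begins: read the wrist's pose just before it. There is no depth.
- r.hand_in(): hands the job in, once; it reports no verdict.
The state is a dict: "clock": time; "joints": joint angles; "qvel": joint speeds; "tau": joint torques, N m; "tcp_pos": TCP position; "orientation": TCP orientation; "contact_force": force on the tool from outside, world axes, zero at the start; "moment": the same for the moment, N m; "grip_width": finger opening in m.
Only numpy, scipy, OpenCV 4.12 (cv2) and the standard library are available. Lean on these libraries where they do the work, as an engineer would, in place of code of your own. Each camera call takes 0.05 s, during which the arm holds its last target.

TASK

The bench meter wobbles because its front right foot (as seen from the robot) has lost its rubber pad. Without gripping or lifting anything, push the wooden wedge along the bench, thin edge first, squarely in under that foot (its whole width over the wood) until it just takes up the gap and the meter sits level, then press firmly down on the top of that corner with a fingertip to prove that it no longer rocks, and leave the wedge in place. Do not shove the meter out of its place or disturb the other things.

Things in the scene. Friction and masses are not known exactly. Their poses are not given: they have to be found in the camera images.
- meter: Grey bench meter, black front (its -x) towards the robot; 150 deep (x) x 190 wide (y), top 60 mm and underside 14 mm above the bench; 1.6 kg. Origin: under its middle at bench level; z up. 20 mm wide rubber feet at x,y (58,78), (58,-78), (-58,78) mm; a bare stub at (-58,-78). Rests level on the three feet, stub 9 mm clear; 4 N down on that corner rocks it 0.097 rad, until the stub meets the bench.
- short_foot (a point): Centre of the underside of the bare steel stub (16 mm across) at the meter's front right (-x, -y) corner, 9 mm above the bench when level, 17 mm in from the front and from the right side. Axes as the meter's. The wedge first touches it when this point is at x = +19 mm in the wedge's frame (slope 9 mm thick under the stub's near rim).
- corner_top (a point): Point on the flat top of the meter straight above the stub, 60 mm above the bench: where to press, with some 8 to 20 N.
- shim: Loose light wooden wedge, flat underside, 100 long (x) x 45 wide (y), 60 g, balanced at x = -12. Origin: middle of its underside; x points to the thin edge. Thickness 2 mm at the thin edge (x = +50), growing evenly to 20 mm at the thick end (x = -50): 11 mm - 0.18 x. Starts in front of the meter, thin edge roughly towards the stub. It does not slip back when pressed on.
- shim_end (a point): Middle of the wedge's upright thick end face (45 wide x 20 high), 10 mm above the bench: where to push. Axes as the wedge's. Sliding takes under 1 N; once the wedge touches the stub 3 to 7 N, and each further 10 mm lifts the corner 1.8 mm. The meter does not slide under such a push.
- part_box_b: Small ochre lidded parts box, 52x72x30 mm, near the front edge of the bench. Origin at the middle of its underside. Leave alone.
- tape_roll: Roll of black tape lying flat, 73 mm across, 19 mm high. Origin at the middle of its underside. Leave alone.
- solder_wick: Blue reel of braid lying flat, 42 mm across, 12 mm high. Origin at the middle of its underside. Leave alone.
- nippers_orange: Cutting pliers with orange handles lying flat, 120x50x11 mm. Origin at the middle of their underside. Leave alone.
- esd_brush: Black brush lying near the front edge of the bench, 16x115x25 mm. Origin at the middle of its underside. Leave alone.
- ic_tube: Clear tube of chips lying to the right of the work, 20x158x12 mm. Origin at the middle of its underside. Leave alone.

How it is judged:
By the outcome, as a careful person would: the job done as asked, in the order asked, and still so for the second after the job is handed in, with the robot touching nothing.
It also fails if it takes over 61 s, if anything falls off the work surface, if the arm or the gripper's body presses on something with over 40 N, if the wrist force passes 120 N, or if a joint passes its speed limit or range.

## Working session

There is one attempt and no reset: what is moved stays moved. The work goes in short steps, Python scripts to look and compute and a tool call to move; the robot and the scene stay as the last step left them, time stands still between calls to the robot, and variables do not carry over. Pictures are saved under pics/ and viewed, and the job is handed in when it is done.

Besides the shell and the picture viewer there is one more tool, called after ">>>" as name(argument=value, ...) on one line, values as JSON. step_arm: Moves the arm, as the interface text tells. Its arguments: {"type":"object","properties":{"xyz":{"type":"array"},"rotation":{"type":"array"},"grip":{"type":"number"},"force":{"type":"number"}},"required":["xyz","rotation"]}

```bash
mkdir -p pics; ls; python3 - <<'E'
from bench import r
import cv2
print(r.get_obs())
for n in("side","top","wrist"):
    f=r.grab_frame(n); cv2.imwrite(f"pics/{n}0.png",f["pixels"][:,:,::-1])
    print(n,{k:v for k,v in f.items() if k!="pixels"})
E
```

```text
pics
{'clock': 0.0, 'joints': array([ 1.15894466,  0.47783945,  0.02233906,  1.55644167, -0.01149685,
        1.10928959, -0.08309274]), 'qvel': array([ 1.53642455e-03, -2.35948302e-04,  4.33771270e-04,  7.29544834e-04,
       -7.38403028e-04, -1.62163412e-05, -1.69596143e-03]), 'tau': array([ 1.15183325e-04, -5.96452439e+01,  1.60805516e+00, -2.81201380e+01,
        1.24207433e-02,  9.40084748e-03,  4.13057091e-05]), 'tcp_pos': array([ 0.20182334, -0.64384193,  0.40370315]), 'orientation': array([-1.33672658,  0.98372415, -0.98111839]), 'contact_force': array([-0.09254864,  0.6173828 ,  0.11291204]), 'moment': array([0.01976424, 0.03155327, 0.01714524]), 'grip_width': 0.08531421657715195}
side {'fx': 405.57929314519873, 'fy': 405.57929314519873, 'cx': 263.8546572825775, 'cy': 197.6688535783776, 'position': array([ 0.51911969, -0.62755002,  0.70429758]), 'attitude': array([-2.30676618, -0.07479053,  0.0096773 ])}
top {'fx': 433.7960931758637, 'fy': 433.7960931758637, 'cx': 252.391164951194, 'cy': 195.91647442578994, 'position': array([0.38534588, 0.07387399, 1.01080739]), 'attitude': array([-2.13603736,  2.17706896, -0.09720882])}
wrist {'fx': 343.88514277452, 'fy': 343.88514277452, 'cx': 263.2788753077912, 'cy': 186.93056772839176, 'mount': array([[ 9.99999614e-01, -7.60556240e-04,  4.39751684e-04,
        -2.08823382e-03],
       [-6.38538261e-04, -2.85421614e-01,  9.58401844e-01,
         3.11242368e-02],
       [-6.03403868e-04, -9.58401755e-01, -2.85421989e-01,
         7.11885334e-02],
       [ 0.00000000e+00,  0.00000000e+00,  0.00000000e+00,
         1.00000000e+00]])}
```

View pics/side0.png

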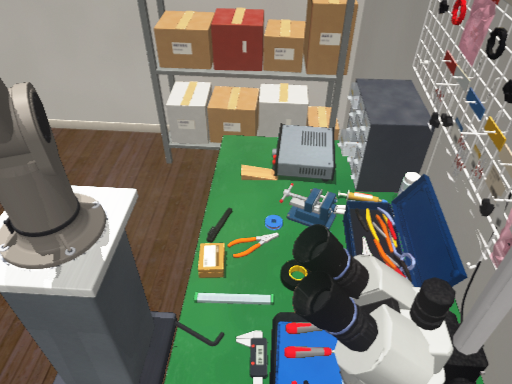

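View pics/top0.png

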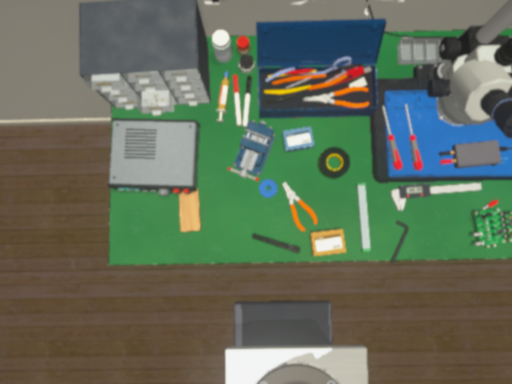

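View pics/wrist0.png

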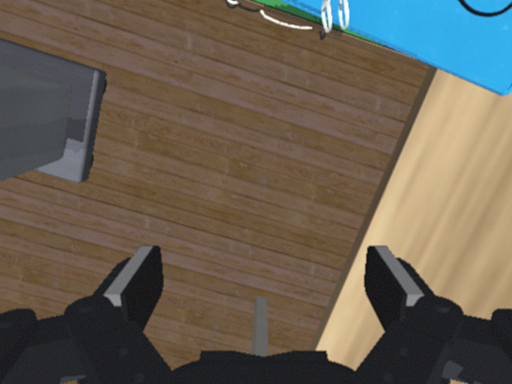

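```bash
python3 - <<'E'
from scipy.spatial.transform import Rotation as R
print(R.from_rotvec([-1.33672658,  0.98372415, -0.98111839]).as_matrix().round(3))
E
```

```text
[[ 0.299 -0.001  0.954]
 [-0.954  0.002  0.299]
 [-0.002 -1.    -0.   ]]
```

```bash
cat > h.py <<'E'
import numpy as np, cv2
from scipy.spatial.transform import Rotation as R
def ray(f,u,v,T=None):
    d=np.array([(u-f["cx"])/f["fx"],(v-f["cy"])/f["fy"],1.])
    if T is None: Rm=R.from_rotvec(f["attitude"]).as_matrix(); p=f["position"]
    else: Rm=T[:3,:3]; p=T[:3,3]
    return p,Rm@d
def at(f,u,v,z,T=None):
    p,d=ray(f,u,v,T); return p+d*(z-p[2])/d[2]
def proj(f,X,T=None):
    if T is None: Rm=R.from_rotvec(f["attitude"]).as_matrix(); p=f["position"]
    else: Rm=T[:3,:3]; p=T[:3,3]
    c=(np.atleast_2d(X)-p)@Rm
    return np.c_[c[:,0]/c[:,2]*f["fx"]+f["cx"],c[:,1]/c[:,2]*f["fy"]+f["cy"]]
def wristT(o,f):
    T=np.eye(4);T[:3,:3]=R.from_rotvec(o["orientation"]).as_matrix();T[:3,3]=o["tcp_pos"];return T@f["mount"]
def rep(r):
    o=r.get_obs();M=R.from_rotvec(o["orientation"]).as_matrix()
    print("t",round(o["clock"],2),"tcp",o["tcp_pos"].round(4),"F",o["contact_force"].round(2),"w",round(o["grip_width"],3));print(M.round(3));return o,M
E
python3 - <<'E'
from h import *
from bench import r
f=r.grab_frame("top"); np.savez("top.npz",**f); g=r.grab_frame("side"); np.savez("side.npz",**g)
a=f["pixels"][110:245,100:215,::-1]; cv2.imwrite("pics/topz.png",cv2.resize(a,None,fx=4.4,fy=4.4,interpolation=cv2.INTER_CUBIC))
a=g["pixels"][110:190,220:350,::-1]; cv2.imwrite("pics/sidez.png",cv2.resize(a,None,fx=6,fy=6,interpolation=cv2.INTER_CUBIC))
for n,u,v,z in [("m corner FL",110,188,.06),("FR",197,187,.06),("BR",199,122,.06),("BL",111,121,.06),("w",178,232,0),("w",199,231,0),("w",180,191,0),("w",198,193,0),("scope",440,120,.3),("scope",450,90,.3),("edge",300,265,0),("tape",333,162,0),("box",328,242,.03)]: print(n,at(f,u,v,z).round(3))
E
```

```text
m corner FL [0.513 0.407 0.06 ]
FR [0.512 0.213 0.06 ]
BR [0.659 0.208 0.06 ]
BL [0.666 0.408 0.06 ]
w [0.415 0.267 0.   ]
w [0.416 0.218 0.   ]
w [0.511 0.262 0.   ]
w [0.505 0.22  0.   ]
scope [ 0.584 -0.228  0.3  ]
scope [ 0.635 -0.248  0.3  ]
edge [ 0.334 -0.015  0.   ]
tape [ 0.572 -0.1    0.   ]
box [ 0.385 -0.076  0.03 ]
```

View pics/topz.png

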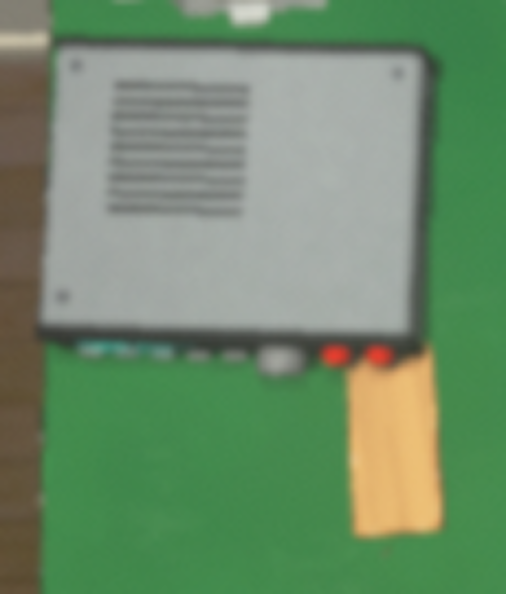

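View pics/sidez.png

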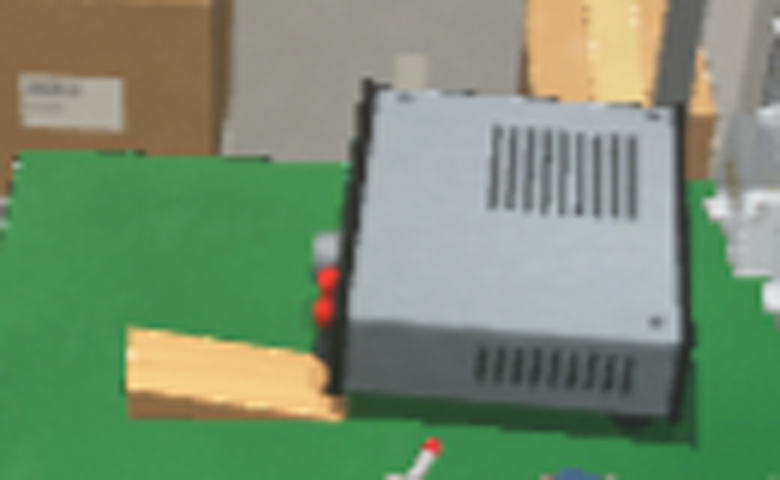

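```bash
cat >> h.py <<'E'
def cmd(r,pts,yaw=None):
    """pts world TCP targets -> scaled shift; yaw target azimuth of tool z (deg), tool y down"""
    o,M=rep(r)
    for p in pts: print((M.T@(np.array(p)-o["tcp_pos"])/.3).round(4))
    if yaw is not None:
        c,s=np.cos(np.radians(yaw)),np.sin(np.radians(yaw))
        D=np.array([[s,0,c],[-c,0,s],[0,-1,0]])
        print("rot",((R.from_matrix(M.T@D)).as_rotvec()/(np.pi/2)).round(4))
E
python3 - <<'E'
from h import *
from bench import r
cmd(r,[(.25,-.53,.4),(.30,-.42,.4),(.38,-.36,.4)],0)
E
```

```text
t 0.25 tcp [ 0.2019 -0.644   0.4042] F [ 0.    0.64 -0.53] w 0.085
[[ 0.299 -0.     0.954]
 [-0.954  0.001  0.299]
 [-0.001 -1.    -0.   ]]
[-0.3145  0.0144  0.2667]
[-0.6146  0.0146  0.5354]
[-0.7256  0.0147  0.8497]
rot [ 1.000e-04  1.934e-01 -6.000e-04]
```

>>> step_arm(xyz=[[-0.16,0.01,0.13],[-0.31,0.01,0.27],[-0.46,0.01,0.4],[-0.61,0.01,0.535],[-0.66,0.01,0.66],[-0.7,0.01,0.76],[-0.725,0.01,0.85],[-0.725,0.01,0.85],[-0.725,0.01,0.85],[-0.725,0.01,0.85]], rotation=[[0,0.05,0],[0,0.1,0],[0,0.15,0],[0,0.193,0],[0,0.193,0],[0,0.193,0],[0,0.193,0],[0,0.193,0],[0,0.193,0],[0,0.193,0]], grip=1, force=60)

```text
clock: 1.5
tcp_pos: [0.3791, -0.361, 0.4014]
orientation: [-1.209, 1.211, -1.209]
contact_force: [0.9, -1.0, 0.3]
grip_width: -0.0003
```

```bash
python3 - <<'E'
from h import *
from bench import r
cmd(r,[(.44,-.2,.4),(.45,-.1,.4)],0)
E
```

```text
t 1.5 tcp [ 0.3791 -0.361   0.4014] F [ 0.95 -1.01  0.26] w -0.0
[[-0.001 -0.001  1.   ]
 [-1.     0.001 -0.001]
 [-0.001 -1.    -0.001]]
[-0.537   0.0047  0.2021]
[-0.8704  0.0048  0.235 ]
rot [ 0.0005 -0.0009 -0.0004]
```

>>> step_arm(xyz=[[-0.18,0,0.07],[-0.36,0,0.14],[-0.54,0,0.2],[-0.72,0,0.22],[-0.87,0,0.23],[-0.99,0,0.23],[-0.99,0,0.23],[-0.99,0,0.23]], rotation=[[0,0,0],[0,0,0],[0,0,0],[0,0,0],[0,0,0],[0,0,0],[0,0,0],[0,0,0]])

```text
clock: 2.5
tcp_pos: [0.4484, -0.0653, 0.4015]
orientation: [-1.208, 1.212, -1.211]
contact_force: [-0.2, 0.3, -0.1]
grip_width: -0.0001
```

```bash
python3 - <<'E'
from h import *
from bench import r
cmd(r,[(.41,.22,.31)],0)
E
```

```text
t 2.5 tcp [ 0.4484 -0.0653  0.4015] F [-0.21  0.3  -0.12] w -0.0
[[-0.003 -0.001  1.   ]
 [-1.    -0.    -0.003]
 [ 0.    -1.    -0.001]]
[-0.9508  0.305  -0.1305]
rot [ 0.0005 -0.0019  0.    ]
```

>>> step_arm(xyz=[[-0.18,0.06,-0.02],[-0.36,0.12,-0.05],[-0.54,0.18,-0.08],[-0.72,0.24,-0.11],[-0.9,0.305,-0.13],[-0.95,0.305,-0.13],[-0.95,0.305,-0.13],[-0.95,0.305,-0.13]], rotation=[[0,0,0],[0,0,0],[0,0,0],[0,0,0],[0,0,0],[0,0,0],[0,0,0],[0,0,0]])

```text
clock: 3.5
tcp_pos: [0.411, 0.2177, 0.3102]
orientation: [-1.207, 1.214, -1.214]
contact_force: [-0.0, -0.5, -0.2]
grip_width: -0.0003
```

```bash
python3 - <<'E'
from h import *
from bench import r
o,M=rep(r)
f=r.grab_frame("wrist"); np.savez("w1.npz",T=wristT(o,f),**f)
cv2.imwrite("pics/w1.png",f["pixels"][:,:,::-1])
f=r.grab_frame("top");cv2.imwrite("pics/top1.png",f["pixels"][:,:,::-1])
E
```

```text
t 3.5 tcp [0.411  0.2177 0.3102] F [-0.02 -0.49 -0.16] w -0.0
[[-0.006 -0.     1.   ]
 [-1.    -0.001 -0.006]
 [ 0.001 -1.    -0.   ]]
```

View pics/w1.png

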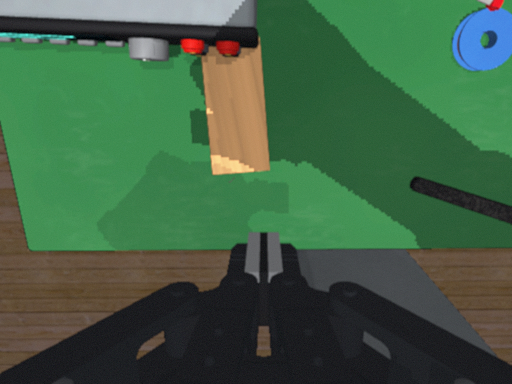

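```bash
python3 - <<'E'
from h import *
f=dict(np.load("w1.npz"))
a=f["pixels"][0:190,150:350,::-1]; cv2.imwrite("pics/w1z.png",cv2.resize(a,None,fx=3,fy=3,interpolation=cv2.INTER_CUBIC))
E
```

```text
(no output)
```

View pics/w1z.png

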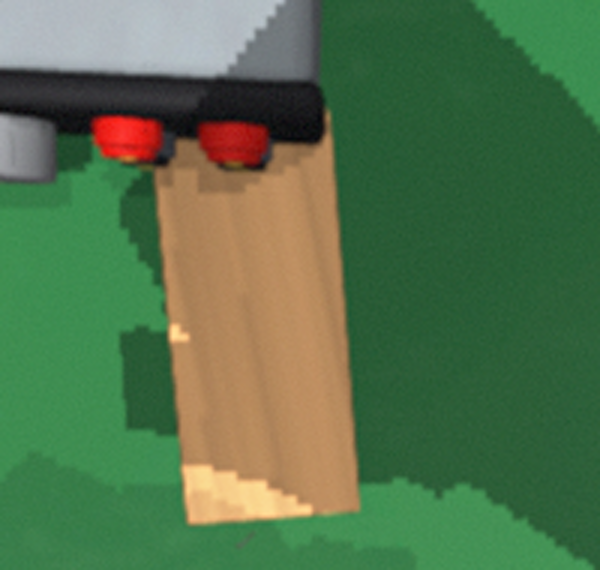

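```bash
python3 - <<'E'
from h import *
f=dict(np.load("w1.npz"));T=f["T"]
P=lambda x,y,z:at(f,150+x/3,y/3,z,T)
a,b=P(188,523,.02),P(360,511,.02);print("end",a,b,np.linalg.norm(a-b),np.degrees(np.arctan2((b-a)[0],-(b-a)[1])))
# edges: thickness at distance s along
for n,x,y,c in [("R",327,115,b),("L",157,175,a)]:
    z=.01
    for _ in range(5):
        q=P(x,y,z); s=np.linalg.norm((q-c)[:2]); z=.02-.18*s
    print(n,q,s,np.degrees(np.arctan2((q-c)[1],(q-c)[0])))
print("meter top front?",P(322,92,.06),P(0,72,.06),"bot",P(320,142,.014),P(40,130,.014), "greyedge",P(318,80,.06))
print(T[:3,3])
E
```

```text
end [0.41490143 0.25813982 0.02      ] [0.41777348 0.21356673 0.02      ] 0.04466552875361793 3.6867433366056463
R [0.51445105 0.22125468 0.0025431 ] 0.09698276055191668 4.546684628842219
L [0.5006551  0.26383709 0.00453031] 0.0859427165764675 3.8010090082502277
meter top front? [0.5117837  0.22164764 0.06      ] [0.51577688 0.28408436 0.06      ] bot [0.5071343  0.22288412 0.014     ] [0.5102555  0.28957357 0.014     ] greyedge [0.51393391 0.22240001 0.06      ]
[0.48162362 0.21866249 0.27902609]
```

>>> step_arm(xyz=[[-0.08,-0.08,0.15],[-0.15,-0.15,0.29],[-0.15,-0.15,0.29],[-0.15,-0.15,0.29]], rotation=[[0,0,0],[0,0,0],[0,0,0],[0,0,0]])

```text
clock: 4.1
tcp_pos: [0.4979, 0.2612, 0.3548]
orientation: [-1.208, 1.215, -1.216]
contact_force: [-0.4, 0.1, -0.1]
grip_width: 0.0001
```

```bash
python3 - <<'E'
from h import *
from bench import r
o,M=rep(r)
f=r.grab_frame("wrist"); np.savez("w2.npz",T=wristT(o,f),**f)
cv2.imwrite("pics/w2.png",cv2.resize(f["pixels"][:,:,::-1],None,fx=1.55,fy=1.55,interpolation=cv2.INTER_CUBIC))
E
```

```text
t 4.1 tcp [0.4979 0.2612 0.3548] F [-0.4   0.14 -0.15] w 0.0
[[-0.008 -0.001  1.   ]
 [-1.    -0.002 -0.008]
 [ 0.002 -1.    -0.001]]
```

View pics/w2.png

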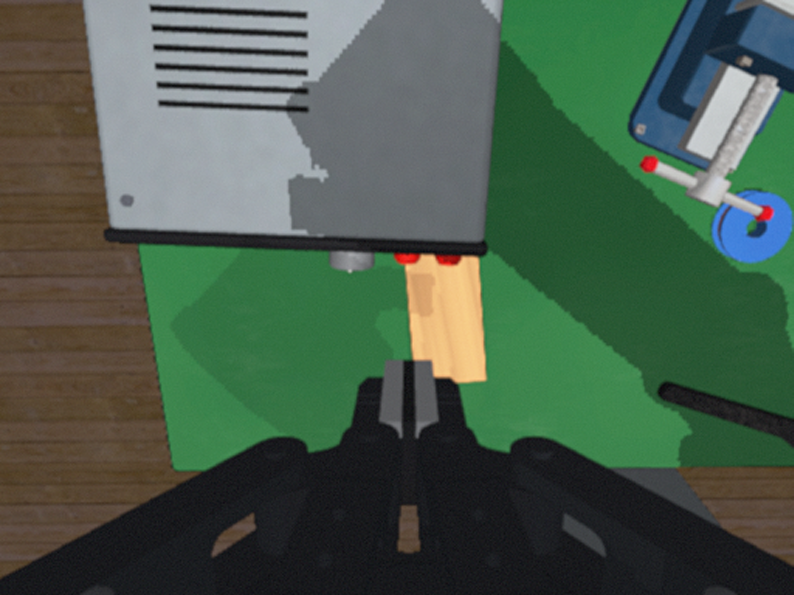

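```bash
python3 - <<'E'
from h import *
f=dict(np.load("w2.npz"));T=f["T"]
P=lambda x,y,z:at(f,x/1.55,y/1.55,z,T)
L,Rr=P(105,241,.06),P(487,254,.06);d=Rr-L
print(L,Rr,np.linalg.norm(d),np.degrees(np.arctan2(d[0],-d[1])))
print("side",P(486,235,.06),P(502,2,.06),"leftside",P(110,225,.06),P(85,5,.06))
for a,b in (((486,235),(502,2)),((110,225),(85,5))):
    e=P(*b,.06)-P(*a,.06);print(np.degrees(np.arctan2(e[1],e[0])))
e=P(486,235,.06)-P(110,225,.06);print("grey width",np.linalg.norm(e))
g=dict(np.load("top.npz"))
Q=lambda x,y,z:at(g,100+x/4.4,110+y/4.4,z)
for n,x,y in [("FLgrey",42,325),("FRgrey",412,335),("BR",427,50),("BL",55,42)]: print(n,Q(x,y,.06))
print(P(486,381,.02),P(478,256,.003))
E
```

```text
[0.51657106 0.4140751  0.06      ] [0.5082058  0.22205676 0.06      ] 0.19220047105704233 -2.4945072436620173
side [0.51795363 0.22288967 0.06      ] [0.6228408  0.21929038 0.06      ] leftside [0.52462618 0.41020702 0.06      ] [0.62311369 0.40472911 0.06      ]
-1.9653819292798558
-3.1835292121734153
grey width 0.18743615626226395
FLgrey [0.52270198 0.40827544 0.06      ]
FRgrey [0.51373999 0.22056249 0.06      ]
BR [0.66077    0.21238381 0.06      ]
BL [0.66951407 0.40418251 0.06      ]
[0.41758602 0.21384516 0.02      ] [0.49396302 0.21892109 0.003     ]
```

```bash
python3 - <<'E'
from h import *
from bench import r
cmd(r,[(.385,.241,.30),(.385,.241,.19)],-2.5)
E
```

```text
t 4.15 tcp [0.4974 0.2612 0.3546] F [-0.24  0.48 -0.22] w -0.0
[[-0.007 -0.002  1.   ]
 [-1.    -0.002 -0.007]
 [ 0.002 -1.    -0.002]]
[ 0.0695  0.1828 -0.3739]
[ 0.0687  0.5494 -0.3733]
rot [0.001  0.0232 0.0014]
```

>>> step_arm(xyz=[[0.03,0.09,-0.19],[0.069,0.18,-0.374],[0.069,0.27,-0.374],[0.069,0.36,-0.374],[0.069,0.45,-0.374],[0.069,0.549,-0.374],[0.069,0.549,-0.374],[0.069,0.549,-0.374]], rotation=[[0,0.01,0],[0,0.023,0],[0.001,0.023,0.001],[0.001,0.023,0.001],[0.001,0.023,0.001],[0.001,0.023,0.001],[0.001,0.023,0.001],[0.001,0.023,0.001]])

```text
clock: 5.15
tcp_pos: [0.3846, 0.2407, 0.1908]
orientation: [-1.189, 1.241, -1.242]
contact_force: [-0.3, -0.1, -0.2]
grip_width: -0.0
```

```bash
python3 - <<'E'
from h import *
from bench import r
cmd(r,[(.385,.241,.178),(.403,.241,.178)],-2.5)
f=r.grab_frame("wrist")
cv2.imwrite("pics/w3.png",cv2.resize(f["pixels"][:,:,::-1],None,fx=1.55,fy=1.55,interpolation=cv2.INTER_CUBIC))
E
```

```text
t 5.15 tcp [0.3846 0.2407 0.1908] F [-0.33 -0.12 -0.21] w -0.0
[[-0.043  0.     0.999]
 [-0.999 -0.001 -0.043]
 [ 0.001 -1.     0.   ]]
[-0.001   0.0428  0.0013]
[-0.0036  0.0428  0.0613]
rot [-0.0001  0.0002  0.0004]
```

View pics/w3.png

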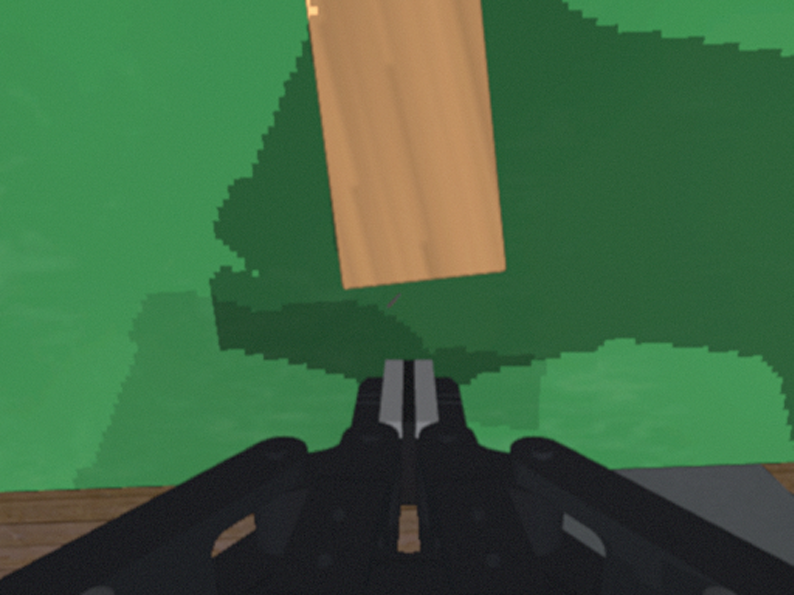

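>>> step_arm(xyz=[[0,0.02,0],[0,0.043,0.03],[0,0.043,0.045],[0,0.043,0.06],[0,0.043,0.06]], rotation=[[0,0,0],[0,0,0],[0,0,0],[0,0,0],[0,0,0]], grip=0.8)

```text
clock: 5.82
tcp_pos: [0.4033, 0.2401, 0.1783]
orientation: [-1.187, 1.241, -1.242]
contact_force: [0.2, -0.2, -0.6]
grip_width: 0.017
```

```bash
python3 - <<'E'
from h import *
from bench import r
cmd(r,[(.413,.2415,.178)],-2.5)
f=r.grab_frame("wrist")
cv2.imwrite("pics/w4.png",cv2.resize(f["pixels"][:,:,::-1],None,fx=1.55,fy=1.55,interpolation=cv2.INTER_CUBIC))
E
```

```text
t 5.83 tcp [0.4033 0.2401 0.1783] F [ 0.19 -0.24 -0.63] w 0.017
[[-0.044  0.001  0.999]
 [-0.999  0.    -0.044]
 [-0.    -1.     0.001]]
[-0.006   0.0011  0.0319]
rot [-0.0009 -0.0003 -0.0001]
```

View pics/w4.png

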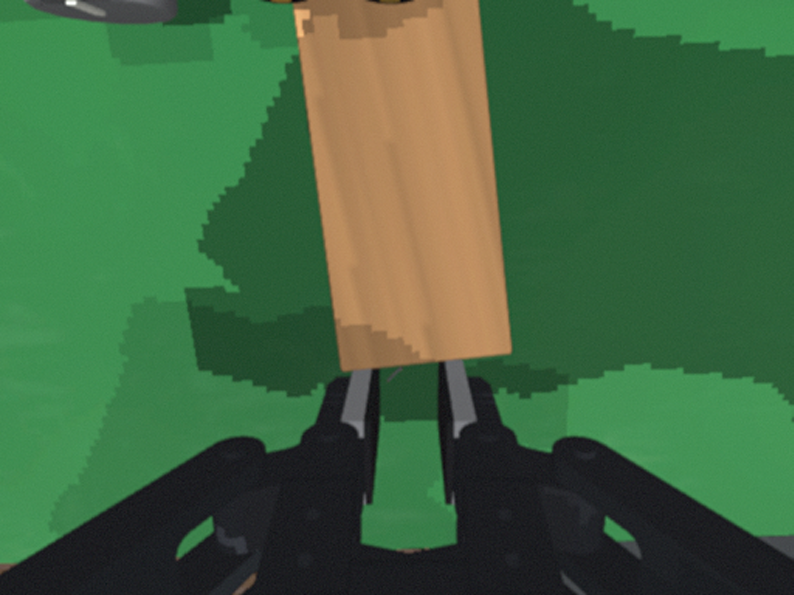

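>>> step_arm(xyz=[[-0.002,0,0.012],[-0.004,0,0.024],[-0.006,0,0.036],[-0.006,0,0.036]], rotation=[[0,0,0],[0,0,0],[0,0,0],[0,0,0]])

```text
clock: 6.38
tcp_pos: [0.4143, 0.2415, 0.1784]
orientation: [-1.187, 1.241, -1.242]
contact_force: [0.1, -0.2, 0.3]
grip_width: 0.0174
```

```bash
python3 - <<'E'
from h import *
from bench import r
o,M=rep(r)
f=r.grab_frame("wrist");np.savez("w5.npz",T=wristT(o,f),**f)
cv2.imwrite("pics/w5.png",cv2.resize(f["pixels"][:,:,::-1],None,fx=1.55,fy=1.55,interpolation=cv2.INTER_CUBIC))
E
```

```text
t 6.38 tcp [0.4143 0.2415 0.1784] F [ 0.08 -0.2   0.3 ] w 0.017
[[-0.044  0.001  0.999]
 [-0.999  0.    -0.044]
 [-0.    -1.     0.001]]
```

View pics/w5.png

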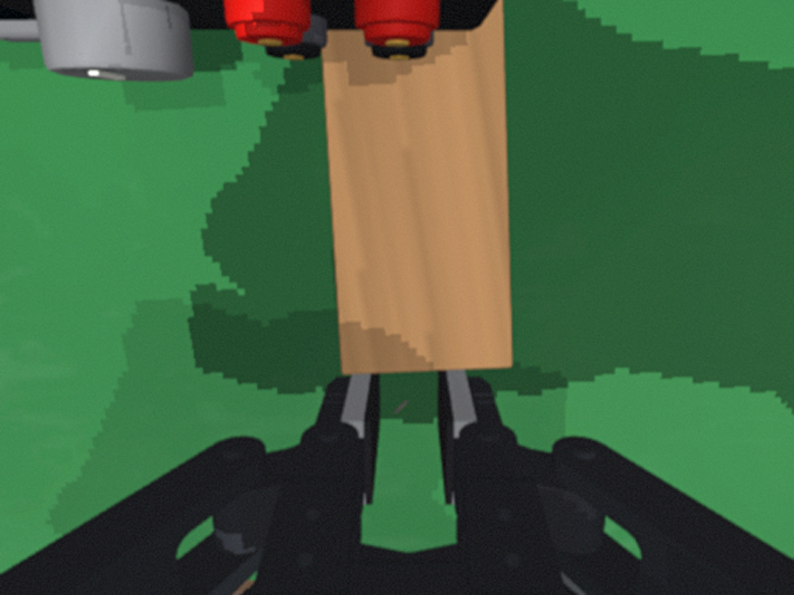

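```bash
cat >> h.py <<'E'
def wed(f,c,S=1.55):
    T=f["T"]; a=at(f,c[0][0]/S,c[0][1]/S,.02,T);b=at(f,c[1][0]/S,c[1][1]/S,.02,T);m=(a+b)/2
    yaw=np.arctan2((b-a)[0],-(b-a)[1]); m[2]=0
    ax=np.array([np.cos(yaw),np.sin(yaw)]);d=np.array([.526,.2395])-m[:2]
    print("end mid",m[:2].round(4),"w",np.linalg.norm(a-b).round(4),"yaw",np.degrees(yaw).round(2),"stub in wedge frame x,y mm",(1e3*(d@ax)-50).round(1),(1e3*(ax[0]*d[1]-ax[1]*d[0])).round(1))
E
python3 - <<'E'
from h import *
f=dict(np.load("w5.npz")); wed(f,((343,374),(512,367)))
E
```

```text
end mid [0.4251 0.2374] w 0.0441 yaw 0.03 stub in wedge frame x,y mm 50.9 2.0
```

>>> step_arm(xyz=[[0,0,0.012],[0,0,0.02],[-0.003,0,0.03],[-0.006,0,0.04],[-0.01,0,0.05],[-0.013,0,0.06],[-0.013,0,0.06]], rotation=[[0,0,0],[0,0,0],[0,0,0],[0,0,0],[0,0,0],[0,0,0],[0,0,0]])

```text
clock: 7.3
tcp_pos: [0.4326, 0.2447, 0.1784]
orientation: [-1.186, 1.241, -1.242]
contact_force: [0.3, 0.5, -0.2]
grip_width: 0.017
```

```bash
python3 - <<'E'
from h import *
from bench import r
o,M=rep(r)
f=r.grab_frame("wrist");np.savez("w6.npz",T=wristT(o,f),**f)
cv2.imwrite("pics/w6.png",cv2.resize(f["pixels"][:,:,::-1],None,fx=1.55,fy=1.55,interpolation=cv2.INTER_CUBIC))
E
```

```text
t 7.3 tcp [0.4326 0.2447 0.1784] F [ 0.26  0.47 -0.19] w 0.017
[[-0.044  0.002  0.999]
 [-0.999  0.    -0.044]
 [-0.001 -1.     0.002]]
```

View pics/w6.png

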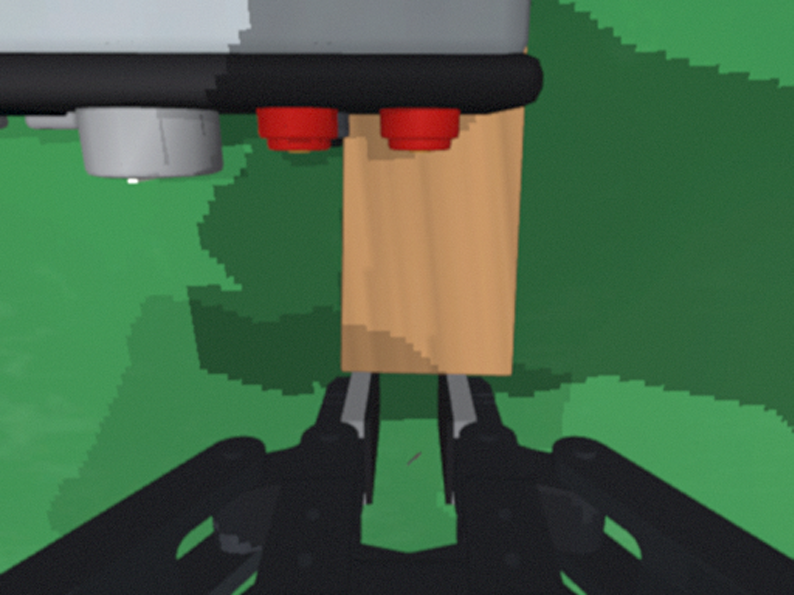

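```bash
python3 - <<'E'
from h import *
f=dict(np.load("w6.npz")); wed(f,((342,372),(512,376)))
T=f["T"];P=lambda x,y,z:at(f,x/1.55,y/1.55,z,T)
print("bezel bottom front corner",P(528,105,.014),"top right",P(543,80,.06),P(540,100,.06), P(523,115,.007),"grey corner",P(527,50,.06))
E
```

```text
end mid [0.4424 0.2407] w 0.0445 yaw -4.03 stub in wedge frame x,y mm 33.5 4.7
bezel bottom front corner [0.50807986 0.21431679 0.014     ] top right [0.50992821 0.22194863 0.06      ] [0.507053   0.22233437 0.06      ] [0.50601858 0.21402233 0.007     ] grey corner [0.51427414 0.224474   0.06      ]
```

>>> step_arm(xyz=[[0,0,-0.015],[0.027,0,-0.015],[0.027,0,-0.015],[0.027,0,0.0],[0.027,0,0.01],[0.02,0,0.02],[0.015,0,0.03],[0.01,0,0.04],[0.01,0,0.04]], rotation=[[0,0,0],[0,0,0],[0,0,0],[0,0,0],[0,0,0],[0,0,0],[0,0,0],[0,0,0],[0,0,0]])

```text
clock: 8.48
tcp_pos: [0.4446, 0.2413, 0.1784]
orientation: [-1.186, 1.24, -1.242]
contact_force: [0.6, -0.4, 0.2]
grip_width: 0.017
```

```bash
python3 - <<'E'
from h import *
from bench import r
o,M=rep(r)
f=r.grab_frame("wrist");np.savez("w7.npz",T=wristT(o,f),**f)
cv2.imwrite("pics/w7.png",cv2.resize(f["pixels"][:,:,::-1],None,fx=1.55,fy=1.55,interpolation=cv2.INTER_CUBIC))
E
```

```text
t 8.47 tcp [0.4446 0.2413 0.1784] F [ 0.58 -0.35  0.17] w 0.017
[[-0.044  0.002  0.999]
 [-0.999  0.001 -0.044]
 [-0.001 -1.     0.002]]
```

View pics/w7.png

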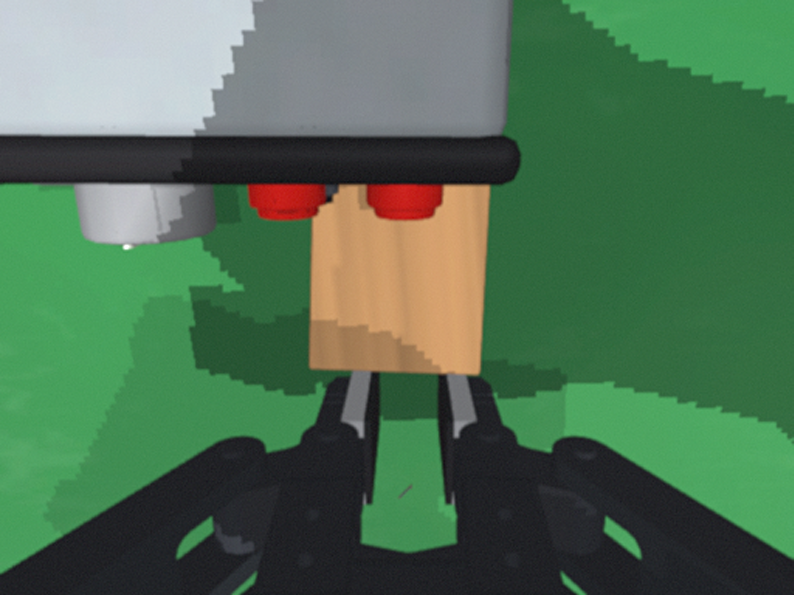

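```bash
python3 - <<'E'
from h import *
f=dict(np.load("w7.npz")); wed(f,((310,370),(480,374)))
T=f["T"];P=lambda x,y,z:at(f,x/1.55,y/1.55,z,T)
print("top right",P(520,160,.06),P(512,183,.06),P(0,184,.06))
E
```

```text
end mid [0.4554 0.2457] w 0.0444 yaw -4.01 stub in wedge frame x,y mm 20.9 -1.3
top right [0.51021262 0.22199054 0.06      ] [0.50665065 0.2232278  0.06      ] [0.51018379 0.30592468 0.06      ]
```

>>> step_arm(xyz=[[0,0,0.003],[0,0,0.006],[0,0,0.006]], rotation=[[0,0,0],[0,0,0],[0,0,0]])

```text
clock: 8.9
tcp_pos: [0.4463, 0.2411, 0.1784]
orientation: [-1.186, 1.241, -1.242]
contact_force: [0.1, 0.0, 0.8]
grip_width: 0.0174
```

>>> step_arm(xyz=[[0,0,0.003],[0,0,0.003]], rotation=[[0,0,0],[0,0,0]])

```text
clock: 9.15
tcp_pos: [0.4472, 0.241, 0.1784]
orientation: [-1.186, 1.241, -1.242]
contact_force: [0.5, -0.4, 0.0]
grip_width: 0.0171
```

>>> step_arm(xyz=[[0,0,0.003],[0,0,0.003]], rotation=[[0,0,0],[0,0,0]])

```text
clock: 9.4
tcp_pos: [0.4482, 0.241, 0.1784]
orientation: [-1.186, 1.241, -1.242]
contact_force: [-0.5, -0.1, -0.1]
grip_width: 0.0169
```

>>> step_arm(xyz=[[0,0,0.003],[0,0,0.003]], rotation=[[0,0,0],[0,0,0]])

```text
clock: 9.65
tcp_pos: [0.4492, 0.2409, 0.1784]
orientation: [-1.186, 1.241, -1.242]
contact_force: [0.1, -0.6, -0.3]
grip_width: 0.0167
```

>>> step_arm(xyz=[[0,0,0.003],[0,0,0.003]], rotation=[[0,0,0],[0,0,0]])

```text
clock: 9.9
tcp_pos: [0.4502, 0.2409, 0.1784]
orientation: [-1.186, 1.241, -1.242]
contact_force: [0.6, 0.8, 0.2]
grip_width: 0.017
```

```bash
python3 - <<'E'
from h import *
from bench import r
o,M=rep(r)
f=r.grab_frame("wrist");np.savez("w8.npz",T=wristT(o,f),**f)
cv2.imwrite("pics/w8.png",cv2.resize(f["pixels"][:,:,::-1],None,fx=1.55,fy=1.55,interpolation=cv2.INTER_CUBIC))
g=r.grab_frame("side");a=g["pixels"][110:190,220:350,::-1]; cv2.imwrite("pics/side8.png",cv2.resize(a,None,fx=6,fy=6,interpolation=cv2.INTER_CUBIC))
E
```

```text
t 9.9 tcp [0.4502 0.2409 0.1784] F [0.56 0.8  0.23] w 0.017
[[-0.045  0.002  0.999]
 [-0.999  0.001 -0.045]
 [-0.001 -1.     0.002]]
```

View pics/w8.png

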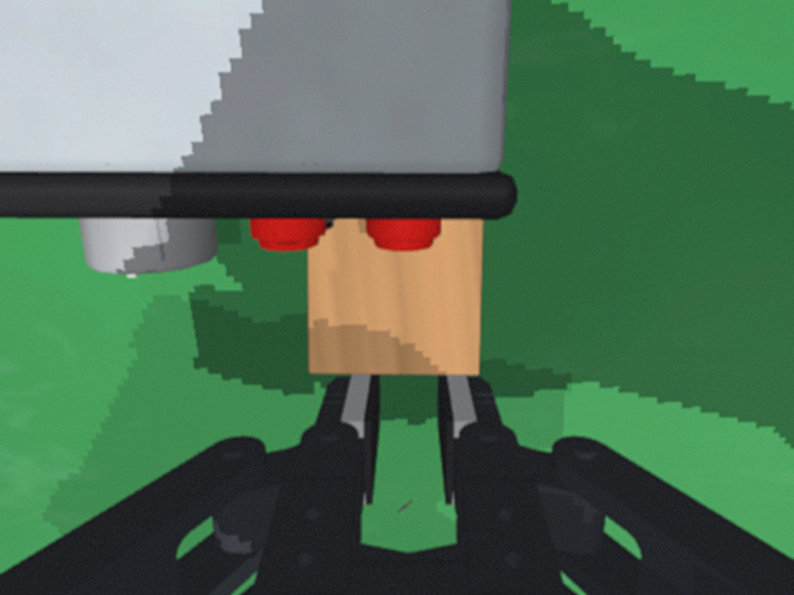

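View pics/side8.png

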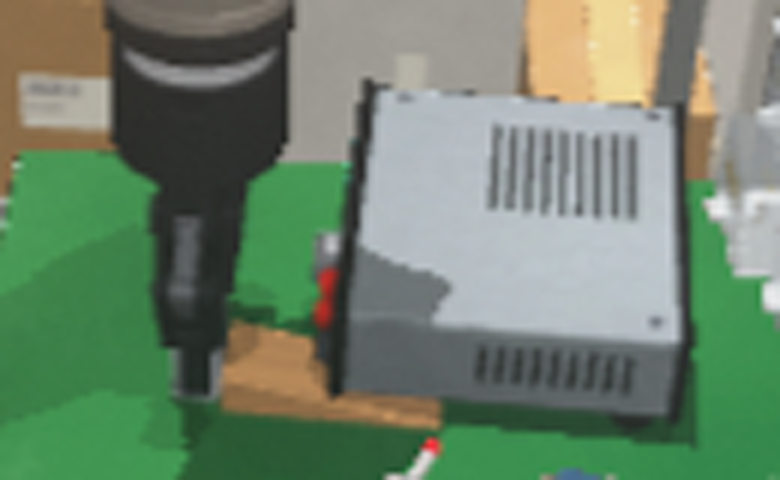

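```bash
python3 - <<'E'
from h import *
f=dict(np.load("w8.npz")); wed(f,((309,374),(480,375)))
T=f["T"];P=lambda x,y,z:at(f,x/1.55,y/1.55,z,T)
print("front top",P(500,218,.06),P(0,218,.06),"right",P(517,195,.06))
E
```

```text
end mid [0.4603 0.2455] w 0.0447 yaw -2.94 stub in wedge frame x,y mm 15.9 -2.6
front top [0.50670019 0.22465914 0.06      ] [0.51040941 0.30688987 0.06      ] right [0.51032937 0.22191249 0.06      ]
```

>>> step_arm(xyz=[[0,0,0.003],[0,0,0.003]], rotation=[[0,0,0],[0,0,0]])

```text
clock: 10.25
tcp_pos: [0.4511, 0.2408, 0.1784]
orientation: [-1.186, 1.241, -1.242]
contact_force: [-0.4, 0.1, 0.4]
grip_width: 0.0168
```

>>> step_arm(xyz=[[0,0,0.003],[0,0,0.003]], rotation=[[0,0,0],[0,0,0]])

```text
clock: 10.5
tcp_pos: [0.4518, 0.2408, 0.1784]
orientation: [-1.186, 1.241, -1.242]
contact_force: [-2.3, -0.6, 1.5]
grip_width: 0.0171
```

>>> step_arm(xyz=[[0,0,0.004],[0,0,0.004]], rotation=[[0,0,0],[0,0,0]])

```text
clock: 10.75
tcp_pos: [0.4524, 0.2408, 0.1783]
orientation: [-1.188, 1.241, -1.242]
contact_force: [-4.8, 0.3, 3.7]
grip_width: 0.0165
```

>>> step_arm(xyz=[[0,0,0.006],[0,0,0.006],[0,0,0.006]], rotation=[[0,0,0],[0,0,0],[0,0,0]])

```text
clock: 11.12
tcp_pos: [0.4532, 0.2408, 0.1782]
orientation: [-1.19, 1.242, -1.241]
contact_force: [-5.7, -0.2, 5.3]
grip_width: 0.0171
```

```bash
python3 - <<'E'
from h import *
from bench import r
o,M=rep(r)
f=r.grab_frame("wrist");np.savez("w9.npz",T=wristT(o,f),**f)
cv2.imwrite("pics/w9.png",cv2.resize(f["pixels"][:,:,::-1],None,fx=1.55,fy=1.55,interpolation=cv2.INTER_CUBIC))
E
```

```text
t 11.12 tcp [0.4532 0.2408 0.1782] F [-5.73 -0.15  5.29] w 0.017
[[-0.043 -0.001  0.999]
 [-0.999 -0.001 -0.043]
 [ 0.001 -1.    -0.001]]
```

View pics/w9.png

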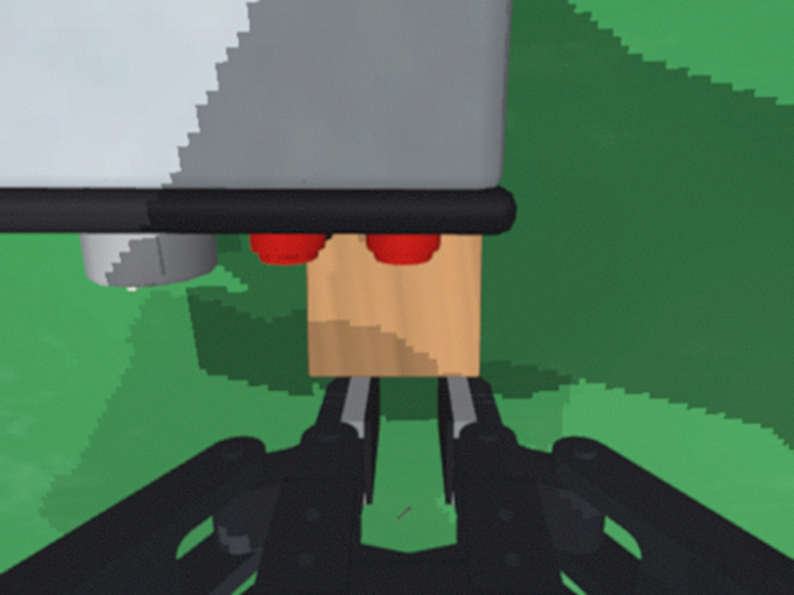

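```bash
python3 - <<'E'
from h import *
from bench import r
f=dict(np.load("w9.npz")); wed(f,((309,376),(480,377)))
T=f["T"];P=lambda x,y,z:at(f,x/1.55,y/1.55,z,T)
print("front top",P(500,235,.06),P(0,233,.06),"right",P(516,212,.06))
cmd(r,[(.44,.241,.18),(.44,.241,.26)],-2.5)
E
```

```text
end mid [0.4623 0.2452] w 0.0447 yaw -2.91 stub in wedge frame x,y mm 13.9 -2.5
front top [0.50653244 0.22456294 0.06      ] [0.51050576 0.30700493 0.06      ] right [0.51022527 0.221973   0.06      ]
t 11.18 tcp [0.4532 0.2408 0.1782] F [-6.37  0.47  5.18] w 0.017
[[-0.043 -0.001  0.999]
 [-0.999 -0.001 -0.043]
 [ 0.001 -1.    -0.001]]
[ 0.0012 -0.0059 -0.0441]
[ 0.0014 -0.2726 -0.0445]
rot [0.0008 0.0002 0.0005]
```

>>> step_arm(xyz=[[0,0,-0.02],[0,0,-0.06],[0,-0.1,-0.06],[0,-0.3,-0.06],[0,-0.37,-0.06],[0,-0.37,-0.06]], rotation=[[0,0,0],[0,0,0],[0,0,0],[0,0,0],[0,0,0],[0,0,0]])

```text
clock: 11.92
tcp_pos: [0.4357, 0.242, 0.2909]
orientation: [-1.185, 1.24, -1.242]
contact_force: [-0.4, -0.1, -0.6]
grip_width: 0.0169
```

```bash
python3 - <<'E'
from h import *
from bench import r
o,M=rep(r)
f=r.grab_frame("wrist");np.savez("w10.npz",T=wristT(o,f),**f)
cv2.imwrite("pics/w10.png",cv2.resize(f["pixels"][:,:,::-1],None,fx=1.55,fy=1.55,interpolation=cv2.INTER_CUBIC))
cmd(r,[(.530,.239,.288),(.530,.239,.238)],-2.5)
E
```

```text
t 11.93 tcp [0.4357 0.242  0.2909] F [-0.37 -0.13 -0.59] w 0.017
[[-0.044  0.003  0.999]
 [-0.999  0.001 -0.044]
 [-0.001 -1.     0.003]]
t 11.97 tcp [0.4352 0.2416 0.2895] F [ 0.09 -0.7  -0.7 ] w 0.018
[[-0.044  0.     0.999]
 [-0.999 -0.    -0.044]
 [ 0.    -1.     0.   ]]
[-0.0052  0.0053  0.3159]
[-0.0053  0.1719  0.3159]
rot [-0.0002  0.      0.0002]
```

View pics/w10.png

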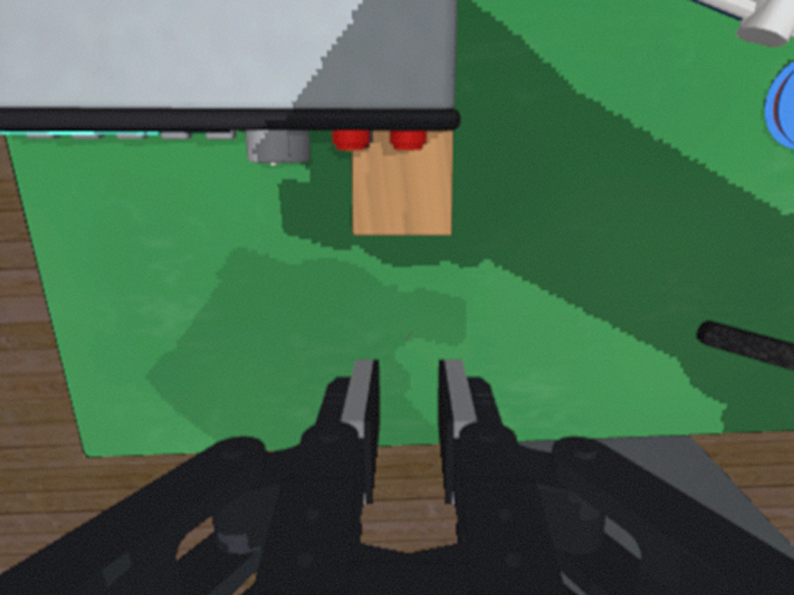

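>>> step_arm(xyz=[[0,0,0.12],[0,0,0.24],[-0.005,0,0.316],[-0.005,0.08,0.316],[-0.005,0.15,0.316],[-0.005,0.162,0.316],[-0.005,0.162,0.316]], rotation=[[0,0,0],[0,0,0],[0,0,0],[0,0,0],[0,0,0],[0,0,0],[0,0,0]], grip=1)

```text
clock: 12.85
tcp_pos: [0.5297, 0.239, 0.2403]
orientation: [-1.19, 1.241, -1.241]
contact_force: [0.1, -0.5, 0.6]
grip_width: -0.0002
```

```bash
python3 - <<'E'
from h import *
from bench import r
o,M=rep(r)
f=r.grab_frame("wrist");np.savez("w11.npz",T=wristT(o,f),**f)
cv2.imwrite("pics/w11.png",f["pixels"][:,:,::-1])
g=r.grab_frame("side");a=g["pixels"][90:190,220:350,::-1]; cv2.imwrite("pics/side11.png",cv2.resize(a,None,fx=6,fy=6,interpolation=cv2.INTER_CUBIC))
E
```

```text
t 12.85 tcp [0.5297 0.239  0.2403] F [ 0.08 -0.49  0.61] w -0.0
[[-0.043 -0.001  0.999]
 [-0.999 -0.001 -0.043]
 [ 0.001 -1.    -0.001]]
```

View pics/w11.png

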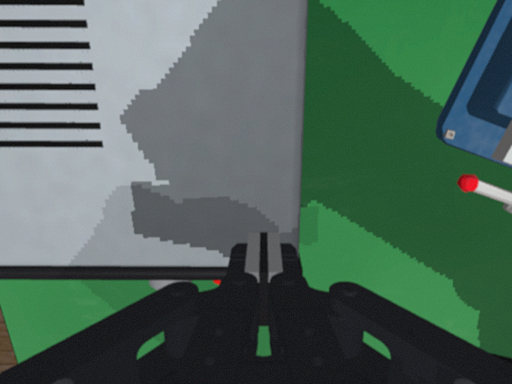

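View pics/side11.png

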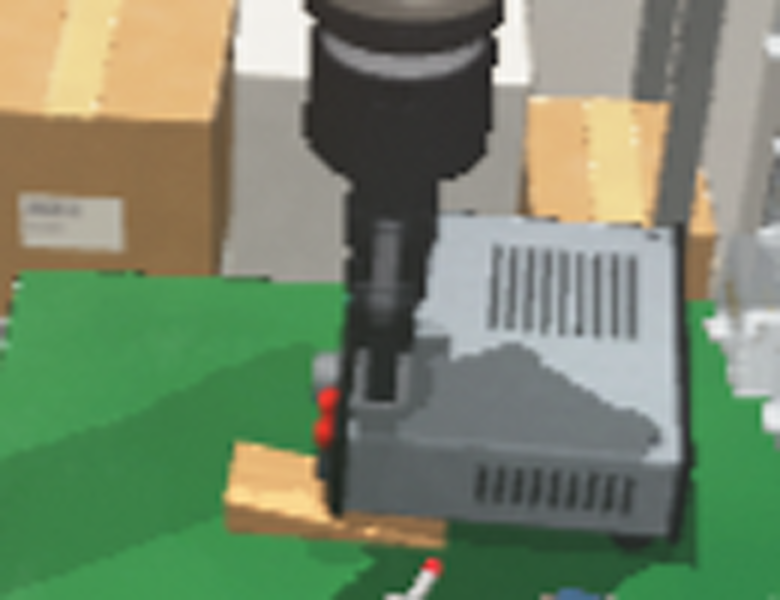

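>>> step_arm(xyz=[[0,0.008,0],[0,0.016,0],[0,0.02,0],[0,0.02,0]], rotation=[[0,0,0],[0,0,0],[0,0,0],[0,0,0]])

```text
clock: 13.45
tcp_pos: [0.5301, 0.2391, 0.2353]
orientation: [-1.188, 1.24, -1.242]
contact_force: [-0.2, 0.2, 0.2]
grip_width: 0.0
```

>>> step_arm(xyz=[[0,0.005,0],[0,0.005,0]], rotation=[[0,0,0],[0,0,0]])

```text
clock: 13.7
tcp_pos: [0.5301, 0.2391, 0.2337]
orientation: [-1.188, 1.24, -1.242]
contact_force: [1.0, 0.0, -0.1]
grip_width: -0.0
```

>>> step_arm(xyz=[[0,0.005,0],[0,0.005,0]], rotation=[[0,0,0],[0,0,0]])

```text
clock: 13.95
tcp_pos: [0.5301, 0.2392, 0.2334]
orientation: [-1.188, 1.24, -1.242]
contact_force: [-3.5, -1.9, 11.8]
grip_width: -0.0001
```

>>> step_arm(xyz=[[0,0.005,0],[0,0.005,0],[0,0.005,0],[0,0.005,0],[0,0.005,0],[0,0.005,0]], rotation=[[0,0,0],[0,0,0],[0,0,0],[0,0,0],[0,0,0],[0,0,0]])

```text
clock: 14.7
tcp_pos: [0.53, 0.2393, 0.2334]
orientation: [-1.188, 1.239, -1.243]
contact_force: [-3.7, -3.2, 13.7]
grip_width: 0.0001
```

```bash
python3 - <<'E'
from h import *
from bench import r
o,M=rep(r)
f=r.grab_frame("wrist");np.savez("w12.npz",T=wristT(o,f),**f)
cv2.imwrite("pics/w12.png",f["pixels"][:,:,::-1])
g=r.grab_frame("side");a=g["pixels"][90:190,220:350,::-1]; cv2.imwrite("pics/side12.png",cv2.resize(a,None,fx=6,fy=6,interpolation=cv2.INTER_CUBIC))
rep(r)
E
```

```text
t 14.7 tcp [0.53   0.2393 0.2334] F [-3.73 -3.24 13.74] w 0.0
[[-0.044  0.002  0.999]
 [-0.999 -0.001 -0.044]
 [ 0.001 -1.     0.002]]
t 14.8 tcp [0.53   0.2394 0.2334] F [-3.64 -2.36 14.73] w -0.0
[[-0.043  0.002  0.999]
 [-0.999 -0.001 -0.043]
 [ 0.001 -1.     0.002]]
```

View pics/side12.png

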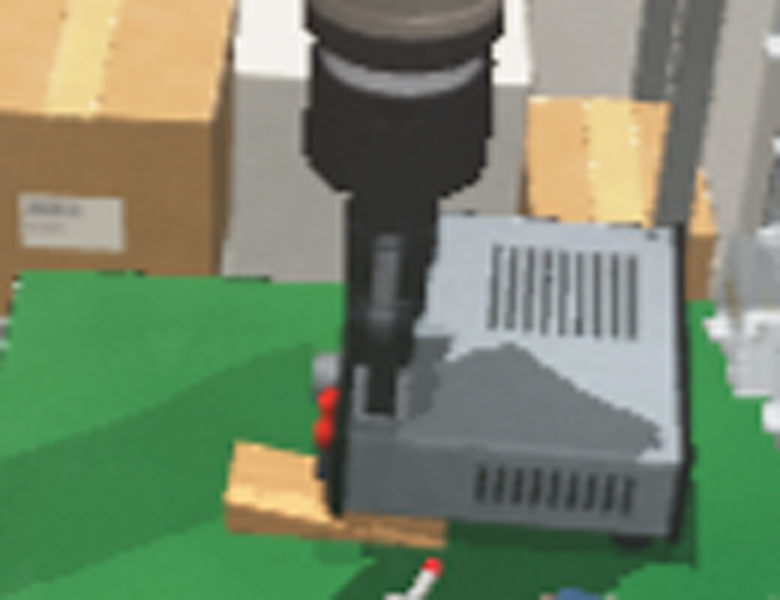

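>>> step_arm(xyz=[[0,-0.02,0],[0,-0.1,0],[0,-0.22,0],[0,-0.3,-0.1],[0,-0.3,-0.25],[0,-0.3,-0.32],[0,-0.3,-0.32]], rotation=[[0,0,0],[0,0,0],[0,0,0],[0,0,0],[0,0,0],[0,0,0],[0,0,0]])

```text
clock: 15.68
tcp_pos: [0.4327, 0.2439, 0.3235]
orientation: [-1.189, 1.238, -1.242]
contact_force: [1.1, 0.7, 0.2]
grip_width: -0.0001
```

```bash
python3 - <<'E'
from h import *
from bench import r
o,M=rep(r)
f=r.grab_frame("wrist");np.savez("w13.npz",T=wristT(o,f),**f)
cv2.imwrite("pics/w13.png",cv2.resize(f["pixels"][:,:,::-1],None,fx=1.55,fy=1.55,interpolation=cv2.INTER_CUBIC))
g=r.grab_frame("side");a=g["pixels"][90:190,220:350,::-1]; cv2.imwrite("pics/side13.png",cv2.resize(a,None,fx=6,fy=6,interpolation=cv2.INTER_CUBIC))
E
```

```text
t 15.68 tcp [0.4327 0.2439 0.3235] F [1.05 0.69 0.18] w -0.0
[[-0.042  0.002  0.999]
 [-0.999 -0.002 -0.042]
 [ 0.002 -1.     0.002]]
```

View pics/w13.png

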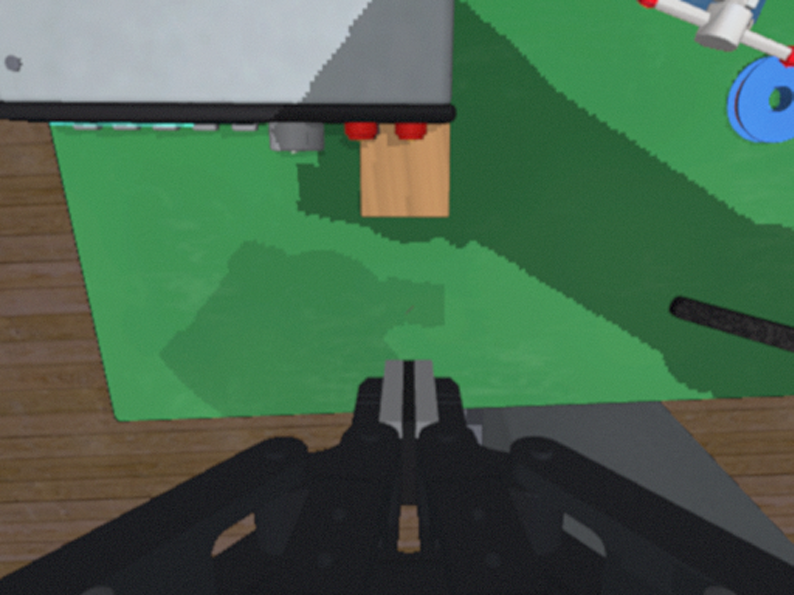

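View pics/side13.png

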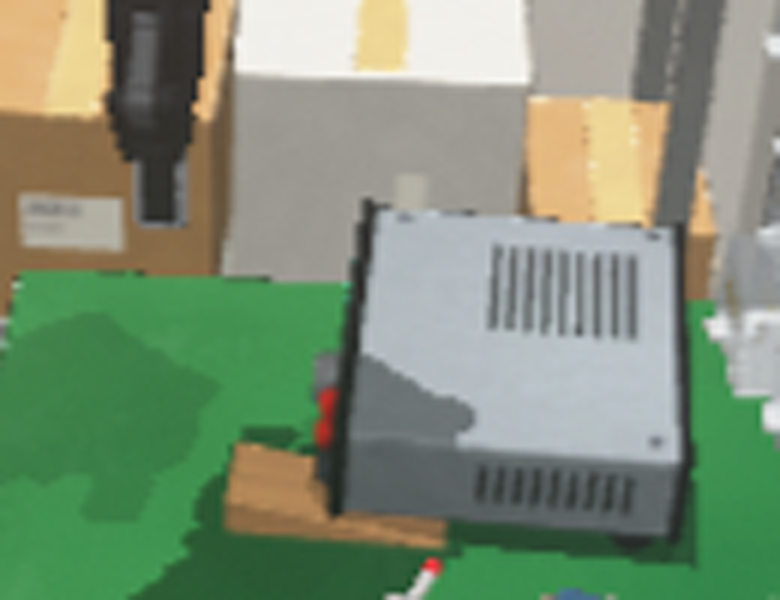

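```bash
python3 - <<'E'
from h import *
from bench import r
f=dict(np.load("w13.npz")); wed(f,((361,216),(450,217)))
a=np.load("side.npz")["pixels"].astype(int);b=r.grab_frame("side")["pixels"].astype(int)
d=abs(a-b).sum(2)>60; print("meter+things changed px",d[120:180,285:335].sum(),d[195:310,190:280].sum())
r.hand_in()
E
```

```text
end mid [0.462  0.2448] w 0.0456 yaw -3.08 stub in wedge frame x,y mm 14.2 -1.9
meter+things changed px 166 1803
the job is handed in; nothing more can be done
```

The wedge is in under the bare foot, the corner does not rock when pressed, and I've handed the job in at about 16 s of the 61 allowed.

- **Pushing the wedge:** I straightened it with the fingertips on its thick end, without gripping or lifting anything. I stopped about 1.5 mm after first contact, where the push force was about 6 N. By my estimate that lifts the corner about 0.25 mm at most.
- **Press test:** A closed fingertip on top of that corner pressed with 12–15 N for about 0.9 s. The fingertip height did not change, so the corner did not rock.
- **Final picture:** The wedge is still in place, about 2 mm off-centre from the foot, so its whole width is over the wood. It is within about 0.5° of square to the meter. The meter's front edge measured the same before and after the push.

**Disagreement:** contact came about 4 mm later than the front panel's position predicted. That fits the panel standing out a few millimetres from the case, with the foot measured from the case.

**Inconclusive check:** comparing the side camera's start and end pictures showed changed pixels around the other objects (1803) and around the meter (166). I put these down to the arm's shadow but did not confirm it. The arm only touched the wedge and the top of the meter.

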